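# Set up the sheet press: load the die drawer and step the thickness drum to 6

## Robot

A 7-joint arm with a two-finger parallel gripper is mounted at the origin on the work surface. World frame = base frame: x ahead of the robot, y to its left, z up, the work surface at z = 0. Lengths are in m, angles in rad, forces in N, time in s.
With the tool pointing down it reaches from about 0.4 to 0.925 m from the base axis. Payload 5.6 kg.
Tool frame: the origin (TCP) lies on the front face of the gripper's body, between the roots of the fingers; the fingertips stand 73 mm ahead of it and the grasp point (between the pads) lies 54 mm ahead of it; x points along the fingers, y is the direction in which the jaws open and shut, and the axes are right-handed (so a half turn about x gives the same grasp; the last joint's range is limited). The gripper opens to 85 mm and grips with 20 to 120 N. Pads are 22 mm wide; open, the fingers measure 114 mm over their backs; the gripper's body (76 mm by 85 mm) begins 54 mm behind the grasp point. The pads swing forward as they close: fully open they stand 13 mm farther back than shut.
Start: joints at [-1.374, 0.468, -0.012, 1.603, 0.006, 1.071, -0.056], TCP at [0.154, 0.631, 0.304] pointing down, gripper open.
Joint ranges: [-2.53, 2.53], [-0.31, 2.02], [-1.57, 1.55], [0.28, 2.44], [-1.29, 4.43], [0.15, 1.84], [-2.92, 2.92]. Speed limits (rad/s): [2.57, 2.57, 3.14, 3.14, 3.14, 3.14, 3.14].

## Interface

Orientations are given as a rotation vector (axis times angle).
In Python, from station import * gives the robot as it stands. Calls block until the motion is done:
- goto(position, orientation): joint-space move of the TCP to a pose.
- move_l(position, ori=None, vel=0.15): straight line of the TCP; ori=None keeps the orientation; vel is the mean speed in m/s.
- move_j(angles): joint-space move.
- grip(opening): finger opening in m; the grip force is fixed at half the most; returns when the fingers have stopped.
- sleep(seconds).
- inverse_kinematics(position, orientation): joint angles nearest the present ones, or None.
- snapshot(name): name is "side" or "top"; returns the picture (420x560x3 uint8, red, green, blue); there is no depth.
- get_calibration(name): a dict with "fx", "fy", "cx", "cy" (pixels), "distortion" ([k1, k2, p1, p2, k3] as OpenCV has them; the pictures are not rectified), "world_from_camera" (4x4, takes a point from camera to world coordinates). Camera axes: x right, y down, z forward; pixel columns grow to the right and rows downward; lengths in m; the calibration is good to about 2 mm. A picture is of the moment at which its call begins. get_calibration takes no time and is no camera call.
A pose or a line that the arm cannot do raises Unreachable and nothing moves.
- finish_job(): hands the job in, once; it reports no verdict.
Readings, each from a call of its own:
- current_t(): time.
- current_q(): joint angles.
- current_joint_vel(): joint speeds.
- current_joint_torque(): joint torques, N m.
- current_eef_pos(): TCP position.
- current_tcp_rot(): TCP orientation.
- current_force(): force on the tool from outside, world axes, zero at the start.
- current_torque(): the same for the moment, N m.
- current_finger_gap(): finger opening in m.
Only numpy, scipy, OpenCV 4.12 (cv2) and the standard library are available. Lean on these libraries where they do the work, as an engineer would, in place of code of your own. Each camera call takes 0.05 s, during which the arm holds its last target.

## Task

Set up the sheet press for the next batch: press the round release button so the die drawer pops out, lay the round die flat in it, knob up, without dropping it, and push the drawer home until it clicks. Also press the bar-shaped step key of the thickness selector as often as needed until the number 6 stands at the pointer; turn the drum only with the key, never by touching it. Leave everything else on the table where it stands.

Things in the scene. Friction and masses are not known exactly. Their poses are not given: they have to be found in the camera images.
- drawer_unit: Die drawer unit, a cream metal box fixed to the table, 170 deep (x) x 150 wide (y) x 92 high. Origin: centre of its underside; its -x axis is its front, z up. It is open at the front, where a steel-fronted drawer slides out along its -x. It may stand to the left or right of the selector and a little turned.
- drawer (a joint): Travel of the drawer in m: 0 = home and latched, 0.095 = fully out (towards the unit's -x). A spring drives it out (5 N at home, 1.5 N fully out); only the latch holds it home. To latch it, push the front in (about 10 N near the end) until it clicks at 0; it can be pushed up to 5 mm beyond 0 to a stop, and springs back to 0 when let go.
- drawer_floor (a point): Centre of the drawer's floor (upper face), moving with the drawer; axes as the unit's. Aluminium tray inside: 99 long (x) x 106 wide (y), its floor 19 mm above the table, side and back walls 12 mm above the floor. The steel front panel is 12 thick, 146 wide, from 4 to 78 mm above the table. With the drawer fully out the tray centre lies 45 mm in front of the box's front, clear of its roof.
- drawer_front (a point): Middle of the outer face of the drawer's front panel, 50 mm above the table; push here along the unit's +x.
- release_top (a point): Centre of the top of the round grey release button, 30 in diameter, on the drawer unit's roof, 108 mm above the table. It goes 9 mm down (3 N at first, 5 N at the bottom; the latch lets go after 5 to 8 mm, so press it right down) and springs back.
- selector: Thickness selector, a cream metal box fixed to the table, 170 deep (x) x 150 wide (y) x 75 high. Origin: centre of its underside; its -x axis is its front. On top: the bar-shaped step key near the front, the white numbered drum behind it, and a black pointer fixed at the drum's far (+x) rim.
- step_key_top (a point): Centre of the top of the grey bar-shaped step key, 22 (x) x 50 (y), 93 mm above the table. Each full press, 11.5 mm down to its stop, turns the drum counter-clockwise (seen from above) until the next higher number stands at the pointer (45 degrees); it takes 3 to 7 N. A shorter press turns it only part of the way, and the next full press finishes that step. Let the key come all the way up between presses. It never turns the drum back; after 8 comes 1.
- drum: White drum, 100 in diameter, its top 83 mm above the table, turning about its own vertical z axis through its origin, with dark numbers 1 to 8 on top, clockwise from above, one every 45 degrees, feet towards the centre. It stays where it is left. At the start it stands somewhere from 1 to half way past 4, often between two numbers; the first press then only brings the next number up.
- drum_six (a point): Point on the drum's top at the outer end of the number 6, 44 mm from the drum's axis, turning with the drum.
- pointer (a point): Fixed point beside the tip of the selector's pointer, 44 mm from the drum's axis on its far (+x) side; the drum_six point coincides with it when 6 stands at the pointer.
- round_die: Loose aluminium round die: disc 70 in diameter and 10 thick with an upright knob 18 in diameter in the middle, from 10 to 44 mm above the underside; 0.13 to 0.25 kg. Origin: centre of the underside; z up along the knob. Stands left or right of the units.
- square_die: Bystander: loose aluminium die with a square plate 66 x 66 x 10 and the same knob (18 in diameter, up to 44 mm). Origin: centre of the underside.
- bottle: Bystander: loose cream-coloured bottle, 60 in diameter, 150 high. Origin: centre of the underside.
- jar: Bystander: loose glass jar with steel lid, 68 in diameter, 85 high. Origin: centre of the underside.
- shaker: Bystander: loose steel shaker, 46 in diameter, 75 high. Origin: centre of the underside.
- cup: Bystander: loose white cup, 66 in diameter, 60 high. Origin: centre of the underside.
Mind the look-alikes: they are no part of the job. Leave any purple look-alike of the round_die alone. What is shaped like the drawer_unit but red is not meant.

How it is judged:
On the way, in this order (a step that is already met when the one before it is completed fails the run):
1. the drawer has popped out (value of joint drawer above 0.08 m), for 0.1 s.
2. the round die lies flat in the open drawer, let go (horizontal distance between round_die and drawer_floor below 0.025 m and z of round_die in the frame of drawer_floor between -0.005 and 0.005 m and angle between round_die's own z axis and vertical below 0.1 rad and value of joint drawer above 0.05 m and contact force between the fingers and round_die below 0.1 N), for 0.1 s.
3. the drawer is home with the die in it (horizontal distance between round_die and drawer_floor below 0.025 m and z of round_die in the frame of drawer_floor between -0.005 and 0.005 m and angle between round_die's own z axis and vertical below 0.1 rad and value of joint drawer below 0.0025 m), for 0.2 s.
At the end, for the whole second after the job is handed in: The drawer is home and latched (within 2.5 mm of 0) with the round die lying flat in it, knob up (origin within 25 mm of the floor's centre and 5 mm of its height, tilt under 0.1 rad), and the number 6 stands at the pointer (within 6 mm at the rim), all at rest (all of step 3 and value of joint drawer above -0.0025 m and distance between drum_six and pointer below 0.006 m and angular speed of drum below 0.1 rad/s and linear speed of round_die below 0.02 m/s); the robot touches nothing.
It fails at once if a bystander (square die, bottle, jar, shaker, cup) is moved more than 30 mm or tipped (distance of any of square_die, bottle, jar, shaker, cup from where it was at the start of the episode above 0.03 m or angle between any of square_die, bottle, jar, shaker, cup's own z axis and vertical above 0.35 rad).
It fails at once if the drum is touched by the robot (contact force between any of the fingers, the arm, round_die and drum above 2 N).
It fails at once if the round die is dropped (falls free by more than about 3 cm) (contact force between the fingers and round_die below 0.05 N and linear speed of round_die above 0.8 m/s).
It also fails if it takes over 72 s, if anything falls off the work surface, if the arm or the gripper's body presses on something with over 40 N, if the wrist force passes 120 N, or if a joint passes its speed limit or range.

## Working session

There is one attempt and no reset: what is moved stays moved. The work goes in short steps, each a Python script; the robot and the scene stay as the last script left them, time stands still between calls to the robot, and variables do not carry over. Pictures are saved under pics/ and viewed, and the job is handed in when it is done.

```bash
ls; mkdir -p pics; python3 - <<'E'
from station import *
import cv2,json
for n in ("top","side"):
    im=snapshot(n); cv2.imwrite(f"pics/{n}0.png",im[:,:,::-1])
    c=get_calibration(n); print(n,c)
print(current_t(),current_eef_pos(),current_tcp_rot(),current_force())
E
```

```text
pics
top {'fx': 467.4489550564778, 'fy': 467.4489550564778, 'cx': 278.2176792990971, 'cy': 211.93147098796786, 'distortion': array([-0.03866074,  0.        ,  0.        ,  0.        ,  0.        ]), 'world_from_camera': array([[ 0.01665579, -0.98292208,  0.18326695,  0.24744471],
       [-0.99985942, -0.0160202 ,  0.00494814, -0.00460693],
       [-0.00192767, -0.1833236 , -0.98305073,  1.31290403],
       [ 0.        ,  0.        ,  0.        ,  1.        ]])}
side {'fx': 467.8389637120232, 'fy': 467.8389637120232, 'cx': 280.53438320228025, 'cy': 208.7734020556987, 'distortion': array([-0.12797729,  0.        ,  0.        ,  0.        ,  0.        ]), 'world_from_camera': array([[ 0.97968963, -0.15364424,  0.12884749,  0.29930241],
       [-0.20027213, -0.71780638,  0.66681712, -0.89299808],
       [-0.00996506, -0.67907838, -0.73399813,  1.0585093 ],
       [ 0.        ,  0.        ,  0.        ,  1.        ]])}
0.1 [0.15431949 0.63101961 0.30301334] [ 0.18700535  1.56267074 -0.18956677] [0.18773658 0.00724514 0.56461655]
```

View pics/top0.png

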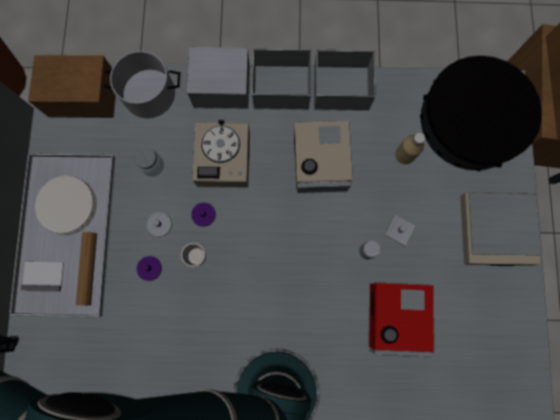

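View pics/side0.png

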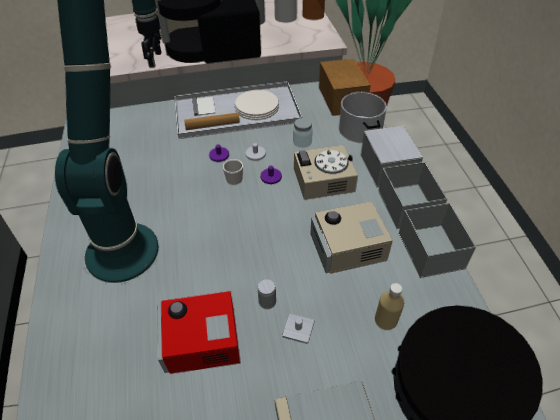

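```bash
cat > h.py <<'E'
import numpy as np, cv2
from scipy.spatial.transform import Rotation as R
def ray(c,uv,z):
    K=np.array([[c['fx'],0,c['cx']],[0,c['fy'],c['cy']],[0,0,1]])
    p=cv2.undistortPoints(np.array([[uv]],float),K,np.array(c['distortion']))[0,0]
    T=np.array(c['world_from_camera']); d=T[:3,:3]@np.array([p[0],p[1],1]); o=T[:3,3]
    return o+d*(z-o[2])/d[2]
def proj(c,P):
    K=np.array([[c['fx'],0,c['cx']],[0,c['fy'],c['cy']],[0,0,1]])
    M=np.linalg.inv(np.array(c['world_from_camera']))
    return cv2.projectPoints(np.array(P,float).reshape(-1,3),cv2.Rodrigues(M[:3,:3])[0],M[:3,3],K,np.array(c['distortion']))[0][:,0]
def down(yaw):
    # tool x down; jaw axis (tool y) at angle yaw from world x
    x=np.array([0,0,-1.]); y=np.array([np.cos(yaw),np.sin(yaw),0]); z=np.cross(x,y)
    return R.from_matrix(np.stack([x,y,z],1)).as_rotvec()
def crop(im,u0,v0,u1,v1,s,name,gain=1.8):
    a=im[v0:v1,u0:u1,::-1]; a=cv2.resize(a,None,fx=s,fy=s,interpolation=cv2.INTER_CUBIC)
    a=np.clip(a*float(gain),0,255).astype(np.uint8)
    cv2.imwrite(f"pics/{name}.png",a)
E
python3 - <<'E'
from h import *
t=cv2.imread("pics/top0.png")[:,:,::-1]; s=cv2.imread("pics/side0.png")[:,:,::-1]
crop(t,135,110,265,200,6,"c_sel"); crop(t,285,110,365,200,6,"c_drw"); crop(t,130,195,225,285,6,"c_die")
crop(s,200,130,300,190,8,"c_sdie")
crop(s,280,135,400,280,4,"c_sbox")
E
```

```text
(no output)
```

View pics/c_sel.png

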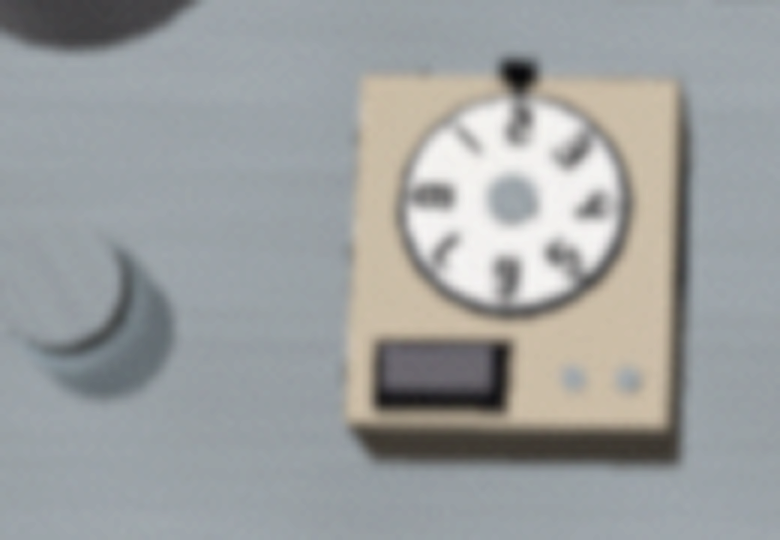

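View pics/c_drw.png

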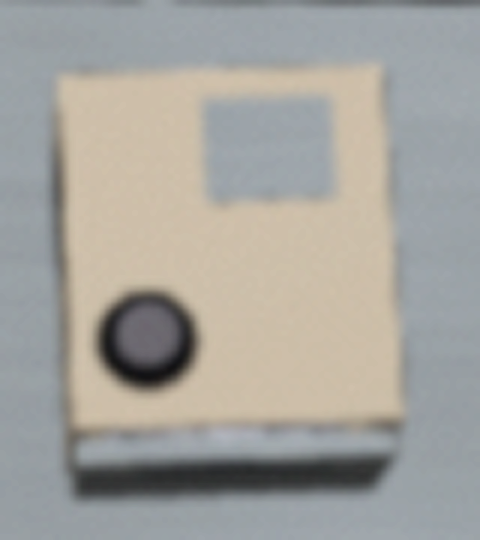

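View pics/c_die.png

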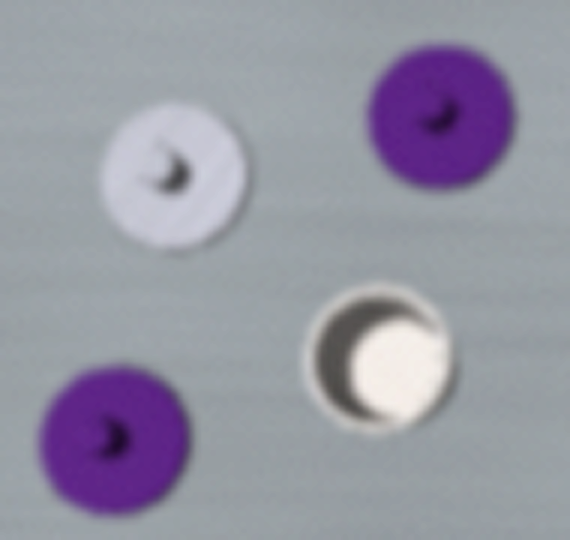

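View pics/c_sdie.png

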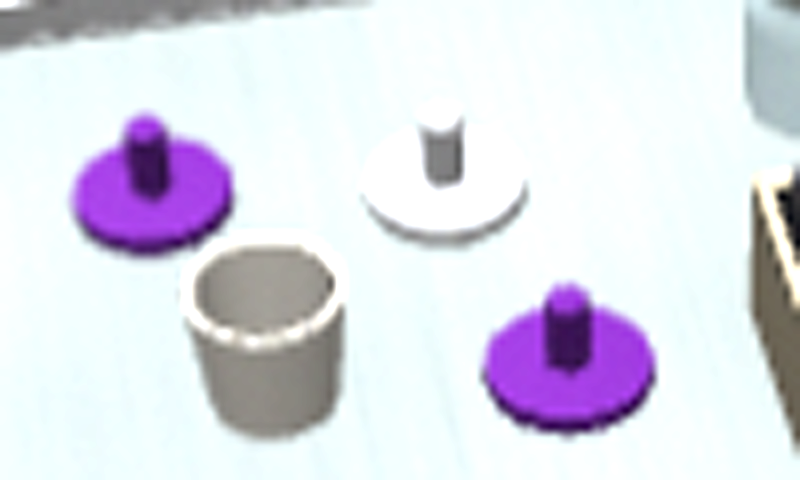

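View pics/c_sbox.png

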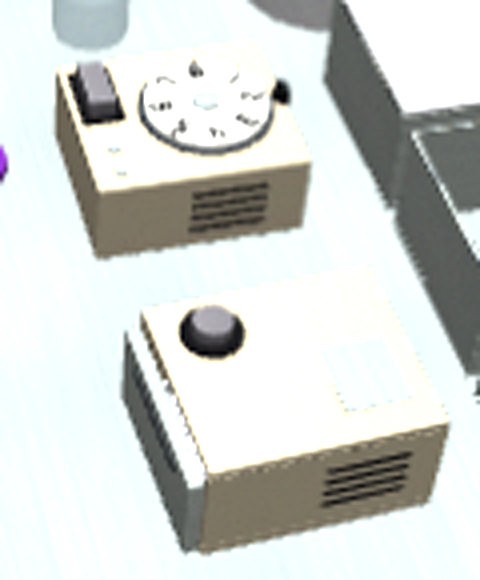

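```bash
python3 - <<'E'
from h import *
from station import *
c=get_calibration("top"); s=get_calibration("side")
def q(x,y,u0,v0,k,z,cc=c): return ray(cc,(u0+(x+.5)/k-.5,v0+(y+.5)/k-.5),z)
def box(pts,o,z,n):
    P=np.array([q(x,y,*o,6,z) for x,y in pts])[:,:2]
    TL,TR,BR,BL=P
    print(n,P.round(3).tolist(),"ctr",P.mean(0).round(4),"deep",np.linalg.norm(TL-BL),np.linalg.norm(TR-BR),"wid",np.linalg.norm(TL-TR),np.linalg.norm(BL-BR))
    d1=(TL-BL)+(TR-BR); d2=(TL-TR)+(BL-BR)
    print(" yaw",np.degrees(np.arctan2(d1[1],d1[0])),np.degrees(np.arctan2(-d2[0],d2[1])))
box([(60,72),(382,65),(402,415),(72,430)],(285,110),.092,"drw")
box([(363,74),(682,80),(670,428),(347,420)],(135,110),.075,"sel")
print("button",q(148,333,285,110,6,.108), "side",q(212,322,280,135,4,.108,s))
print("key",q(440,367,135,110,6,.093), "side",q(95,83,280,135,4,.093,s))
print("drum",q(513,203,135,110,6,.083),"2",q(519,126,135,110,6,.083),"6",q(507,277,135,110,6,.083),"pointer",q(519,75,135,110,6,.083))
print("die disc",q(174,176,130,195,6,.01),"knobtop",q(157,155,130,195,6,.044))
print("die side knobtop",q(441,110,200,130,8,.044,s),"disc",q(444,182,200,130,8,.01,s))
print("purple",q(441,116,130,195,6,.01),q(115,440,130,195,6,.01),"cup",q(379,358,130,195,6,.06),"jar",ray(c,(148,158),.085))
E
```

```text
drw [[0.729, -0.039], [0.735, -0.188], [0.569, -0.195], [0.56, -0.046]] ctr [ 0.6485 -0.117 ] deep 0.16977992632364772 0.16635356423591563 wid 0.1484006719690829 0.14846245074459824
 yaw 2.387577270424432 2.974046908053172
sel [[0.731, 0.239], [0.73, 0.09], [0.563, 0.09], [0.564, 0.238]] ctr [0.6471 0.1641] deep 0.1666956331410441 0.16728973383396512 wid 0.14921451000680236 0.1474129072629091
 yaw 0.10271364166649659 -0.4534362870002353
button [ 0.60079705 -0.07936397  0.108     ] side [ 0.60068957 -0.08247444  0.108     ]
key [0.58499118 0.19342446 0.093     ] side [0.58498184 0.19347362 0.093     ]
drum [0.66620545 0.16500554 0.083     ] 2 [0.70349922 0.16375698 0.083     ] 6 [0.6307634  0.16630875 0.083     ] pointer [0.72841517 0.16477314 0.083     ]
die disc [0.45031856 0.33995534 0.01      ] knobtop [0.45466587 0.33944839 0.044     ]
die side knobtop [0.45211866 0.34486329 0.044     ] disc [0.45058072 0.33783212 0.01      ]
purple [0.48113951 0.21496973 0.01      ] [0.32590885 0.35976734 0.01      ] cup [0.36164689 0.22934874 0.06      ] jar [0.62096547 0.36113093 0.085     ]
```

```bash
cat >> h.py <<'E'
CY=np.radians(2.7); UC=np.array([0.6485,-0.117])
def unit(x,y=0):
    return UC+np.array([[np.cos(CY),-np.sin(CY)],[np.sin(CY),np.cos(CY)]])@np.array([x,y])
E
python3 - <<'E'
from h import *
from station import *
print(R.from_rotvec(current_tcp_rot()).as_matrix().round(2).tolist())
for n,p,z,yw in [("key",(0.585,0.1935),.216,0),("btn",(0.6007,-0.081),.22,CY),("die",(0.4505,0.339),.15,0),("place",unit(-.13),.2,CY),("front",unit(-.25),.115,CY)]:
    for y in (np.pi/2,-np.pi/2,0):
        q=inverse_kinematics([*p,z],down(yw+y)); print(n,round(y,2),None if q is None else np.round(q,2))
E
```

```text
[[-0.0, 0.24, 0.97], [-0.0, 0.97, -0.24], [-1.0, -0.0, 0.0]]
key 1.57 [-0.55  0.51  0.23  1.77 -0.15  0.87  1.32]
key -1.57 [-0.86  0.58  0.67  1.8  -0.44  0.92 -1.57]
key 0 [-0.77  0.55  0.53  1.79 -0.35  0.9  -0.08]
btn 1.57 [-0.33  0.53  0.55  1.81 -0.35  0.9   2.  ]
btn -1.57 [-0.59  0.66  0.95  1.83 -0.64  0.99 -0.89]
btn 0 [-0.5   0.6   0.8   1.82 -0.52  0.94  0.58]
die 1.57 [-0.74  0.53  0.04  1.93 -0.03  0.69  0.9 ]
die -1.57 [-1.17  0.59  0.6   1.96 -0.49  0.74 -1.84]
die 0 [-0.96  0.54  0.33  1.94 -0.27  0.7  -0.47]
place 1.57 [-0.26  0.44  0.53  2.   -0.32  0.78  2.08]
place -1.57 [-0.64  0.64  1.08  2.02 -0.73  0.93 -0.68]
place 0 [-0.53  0.55  0.91  2.02 -0.58  0.85  0.76]
front 1.57 [-0.03  0.43  0.31  2.29 -0.29  0.46  2.13]
front -1.57 [-0.25  0.47  0.58  2.3  -0.55  0.5  -0.76]
front 0 [-0.24  0.47  0.56  2.3  -0.53  0.5   0.8 ]
```

```bash
python3 - <<'E'
from h import *
from station import *
o=down(np.pi/2); k=(0.585,0.1935)
grip(0); print("t",current_t())
goto([*k,.185],o); print("t",current_t(),current_eef_pos().round(4),current_force().round(2))
for z in (.168,.164,.160,.157,.155,.1535):
    move_l([*k,z],vel=.08); print(z,current_eef_pos().round(4)[2],current_force().round(2),round(current_t(),2))
im=snapshot("side"); crop(im,280,130,370,200,8,"k1",1.2)
im=snapshot("top"); crop(im,135,110,265,200,6,"k1t")
E
```

```text
t 0.8667
t 3.1 [0.5847 0.1949 0.1852] [-0.21  0.23 -0.24]
0.168 0.1671 [-0.14  0.54 -0.97] 3.47
0.164 0.1643 [-0.48  1.14  2.11] 3.72
0.16 0.1604 [0.61 1.96 4.21] 3.97
0.157 0.1573 [0.24 0.48 3.8 ] 4.22
0.155 0.1553 [0.7  1.43 3.85] 4.47
0.1535 0.1541 [-0.72  1.57  6.43] 4.72
```

View pics/k1.png

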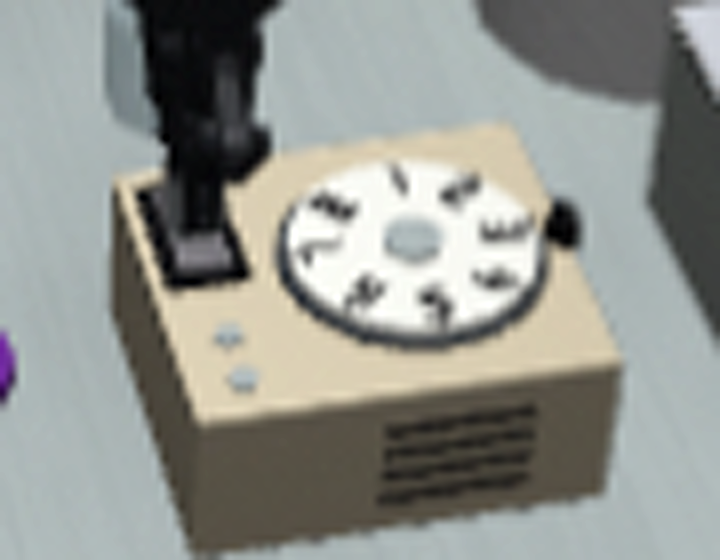

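View pics/k1t.png

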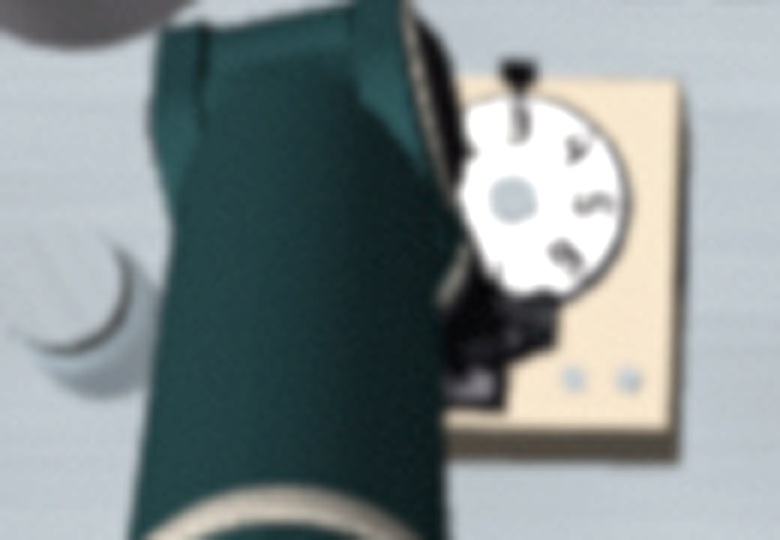

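After one press, 3 is at the pointer: it sits at (519,125) in the top crop, under the pointer at (519,75). Three more presses should bring up 6.

```bash
python3 - <<'E'
from h import *
from station import *
k=(0.585,0.1935)
move_l([*k,.174],vel=.1); sleep(.15)
for i in range(3):
    move_l([*k,.1525],vel=.08); print(current_eef_pos().round(4),current_force().round(2),round(current_t(),2)); sleep(.1)
    if i<2: move_l([*k,.174],vel=.1); sleep(.15)
move_l([*k,.20],vel=.15)
goto([0.6007,-0.081,.205],down(CY+np.pi/2)); print(current_t(),current_eef_pos().round(4))
im=snapshot("side"); crop(im,280,130,370,200,8,"k4",1.2)
im=snapshot("top"); crop(im,135,110,365,215,3.4,"k4t")
E
```

```text
[0.5857 0.194  0.1538] [-2.86 -0.35 14.37] 5.74
[0.5857 0.194  0.1538] [-2.8  -0.35 14.22] 6.78
[0.5857 0.194  0.1538] [-2.59 -0.8  15.64] 7.81
9.4417 [ 0.6008 -0.0788  0.2044]
```

View pics/k4.png

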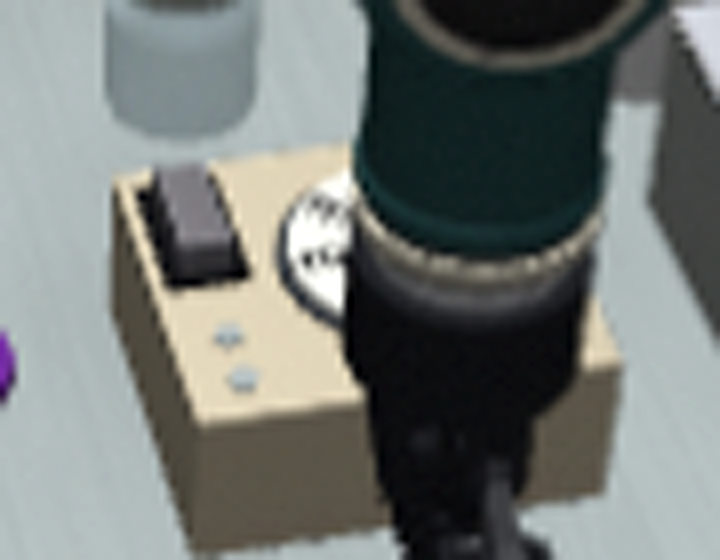

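View pics/k4t.png

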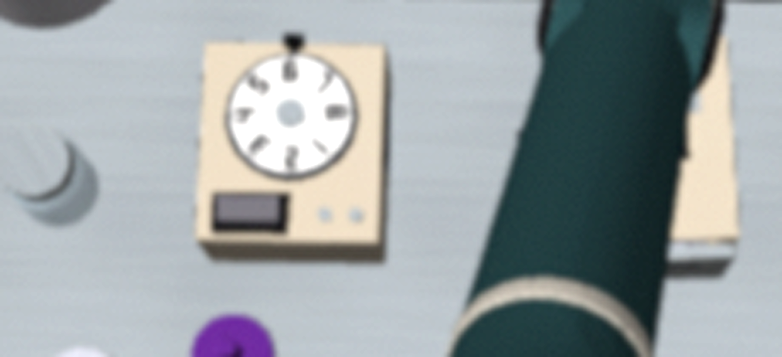

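6 is now at the pointer: the digit is at (290,70) and the pointer at (292,40). Next is the release button.

```bash
python3 - <<'E'
from h import *
from station import *
b=(0.6007,-0.081)
move_l([*b,.184],vel=.1)
for z in (.176,.172,.1705):
    move_l([*b,z],vel=.08); print(z,current_eef_pos().round(4),current_force().round(2),round(current_t(),2))
sleep(.2)
move_l([*b,.22],vel=.15)
grip(.05)
goto([0.4505,0.339,.17],down(np.pi/2)); print(current_t(),current_eef_pos().round(4))
im=snapshot("top"); crop(im,270,110,370,240,4.5,"d1t"); crop(im,130,195,225,285,6,"d1die")
im=snapshot("side"); crop(im,280,180,410,280,6,"d1s",1.2); crop(im,200,120,300,190,8,"d1sdie",.9)
E
```

```text
0.176 [ 0.6006 -0.0809  0.1757] [-0.51 -0.13 -0.31] 10.15
0.172 [ 0.6008 -0.0811  0.1724] [-1.83  0.28  4.69] 10.4
0.1705 [ 0.6008 -0.081   0.1716] [-2.55  0.62  8.36] 10.65
13.5167 [0.4516 0.3378 0.1702]
```

View pics/d1t.png

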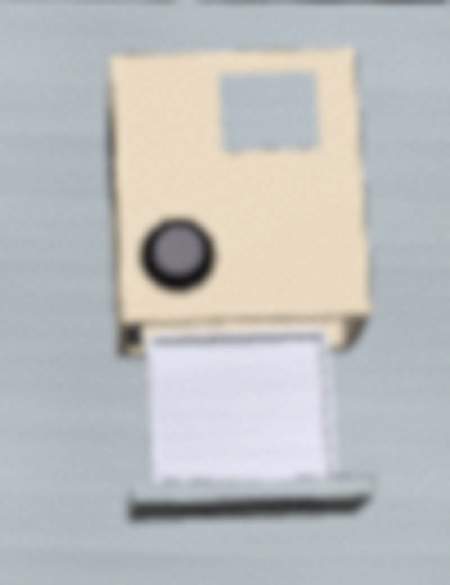

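View pics/d1s.png

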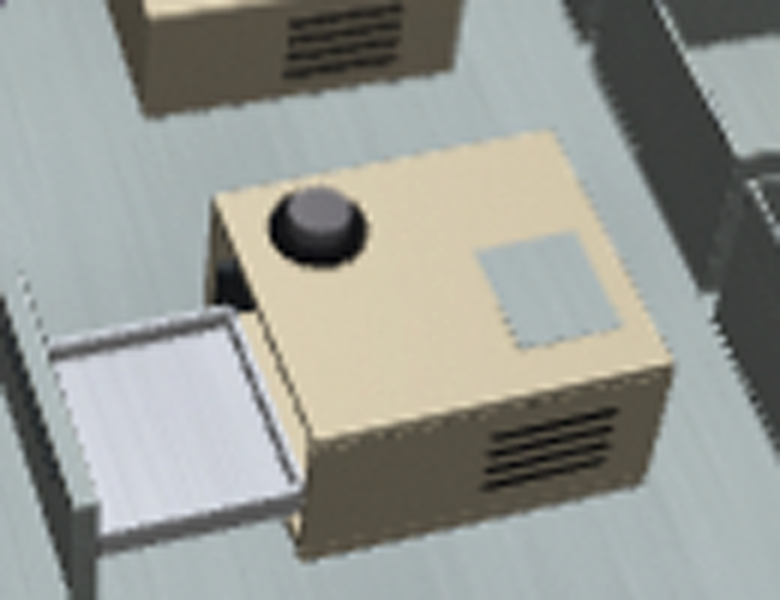

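View pics/d1sdie.png

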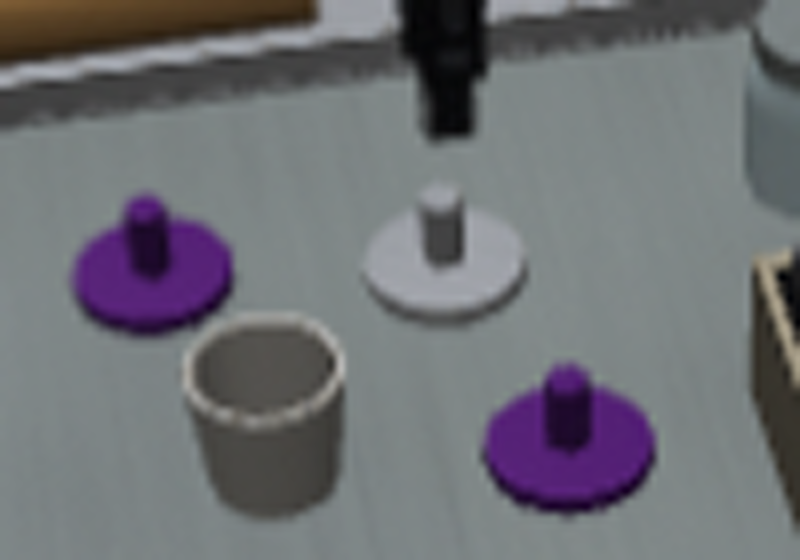

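```bash
python3 - <<'E'
from h import *
from station import *
c=get_calibration("top")
P=np.array([ray(c,(270+(x+.5)/4.5-.5,110+(y+.5)/4.5-.5),.025)for x,y in [(150,340),(327,335),(330,477),(153,482)]])
print("tray",P[:,:2].round(3).tolist(),P.mean(0).round(4),"nominal",unit(-.13))
d=(0.4512,0.340)
move_l([*d,.087],vel=.1); print(current_eef_pos().round(4),current_force().round(2))
grip(0.0); print("gap",current_finger_gap(),current_force().round(2))
move_l([*d,.13],vel=.08); print(current_force().round(2),current_finger_gap(),current_t())
im=snapshot("side"); crop(im,200,100,300,190,7,"g1s",.9)
E
```

```text
tray [[0.566, -0.067], [0.571, -0.178], [0.48, -0.18], [0.475, -0.069]] [ 0.523  -0.1235  0.025 ] nominal [ 0.51864432 -0.12312384]
[0.4516 0.3402 0.0875] [-0.16 -0.25  1.03]
gap 0.01642087104576777 [-0.9  -0.26  6.59]
[ 1.04  0.77 -2.49] 0.016379275571111154 15.6917
```

View pics/g1s.png

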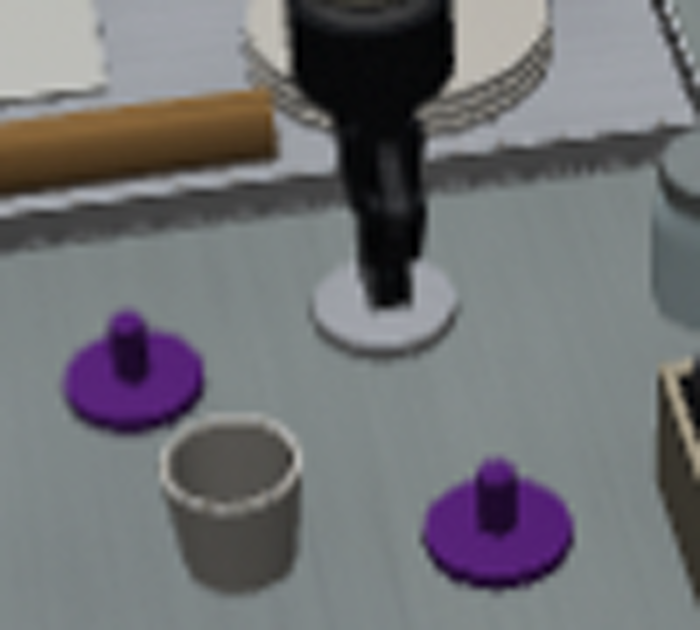

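The die is gripped by its knob, level, and clear of the table. I'll carry it over and place it.

```bash
python3 - <<'E'
from h import *
from station import *
d=(0.4512,0.340); p=unit(-.128); o=down(CY+np.pi/2)
move_l([*d,.23],vel=.15)
goto([*p,.21],o); print(current_eef_pos().round(4),current_finger_gap(),current_t())
move_l([*p,.125],vel=.12)
im=snapshot("side"); crop(im,250,150,350,260,5.4,"p1s",1.2)
for z in (.112,.109,.107,.106):
    move_l([*p,z],vel=.04); print(z,current_eef_pos().round(4),current_force().round(2),current_t())
    if current_force()[2]>1.5: break
E
```

```text
[ 0.521  -0.1217  0.2099] 0.01617142630825357 18.2667
0.112 [ 0.5205 -0.123   0.1117] [ 0.37 -0.67 -2.11] 19.65
0.109 [ 0.5206 -0.123   0.1089] [-0.41  0.2  -2.49] 19.9
0.107 [ 0.5206 -0.123   0.107 ] [-0.41  0.73 -1.63] 20.15
0.106 [ 0.521  -0.123   0.1068] [-1.46  0.89  4.99] 20.4
```

View pics/p1s.png

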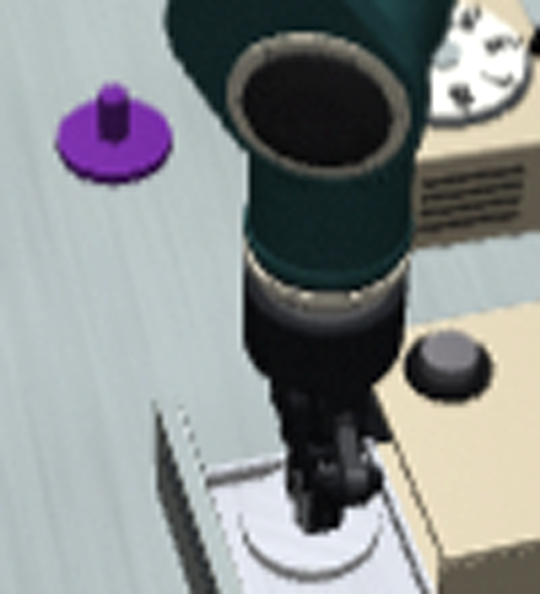

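```bash
python3 - <<'E'
from h import *
from station import *
p=unit(-.128); o=down(CY+np.pi/2)
grip(.045); sleep(.2); print(current_force().round(2),current_finger_gap())
move_l([*p,.21],vel=.15)
f=unit(-.235); goto([*f,.21],o); grip(0); print(current_eef_pos().round(4),current_t())
im=snapshot("top"); crop(im,270,110,370,240,4.5,"r1t")
im=snapshot("side"); crop(im,260,180,380,280,6,"r1s",1.2)
E
```

```text
[-0.42  0.76  0.1 ] 0.04498258662460083
[ 0.414  -0.128   0.2099] 22.8417
```

View pics/r1t.png

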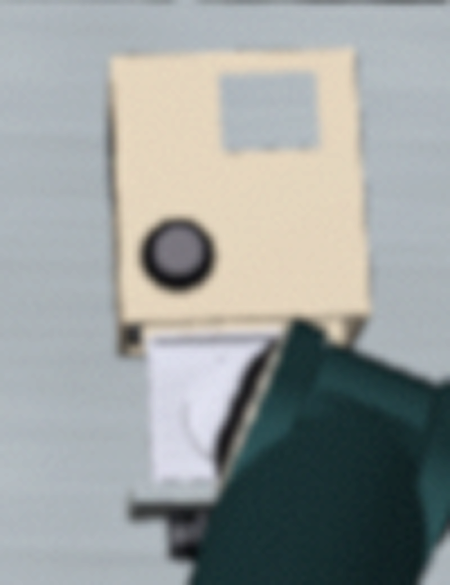

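View pics/r1s.png

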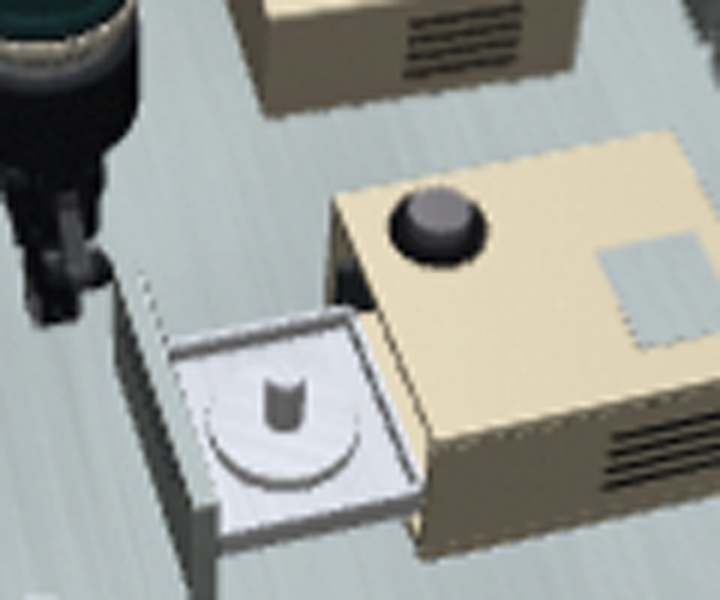

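The die lies flat and centred in the open drawer: in the side crop its disc is at (285,440) inside the tray. Now I'll push the drawer home.

```bash
python3 - <<'E'
from h import *
from station import *
f=lambda x:[*unit(x),.118]
move_l(f(-.235),vel=.15); print(current_force().round(2))
ex=np.array([np.cos(CY),np.sin(CY),0])
def rep(x): 
    F=current_force(); e=current_eef_pos(); print(x,"act",round(float((e-[*UC,0])@ex),4),"F",F.round(1),round(current_t(),2)); return F
move_l(f(-.20),vel=.06); rep(-.2)
move_l(f(-.125),vel=.07); rep(-.125)
for x in np.arange(-.118,-.095,.002):
    move_l(f(x),vel=.04); F=rep(round(x,4))
    if -F@ex>16: break
im=snapshot("side"); crop(im,260,180,380,280,6,"h1s",1.2)
E
```

```text
[ 1.93 -0.1   0.17]
-0.2 act -0.2005 F [-2.4 -0.3  1. ] 24.44
-0.125 act -0.125 F [-5.4  0.4  3.6] 25.67
-0.118 act -0.1182 F [-6.5  0.5  3.5] 25.99
-0.116 act -0.1164 F [-7.1  0.8  3.5] 26.24
-0.114 act -0.1141 F [-5.3  1.4  1.9] 26.49
-0.112 act -0.1118 F [-4.6  0.5  0.7] 26.74
-0.11 act -0.1088 F [-0.6  0.4 -0. ] 26.99
-0.108 act -0.1083 F [-4.6  0.1  3.9] 27.24
-0.106 act -0.1063 F [-5.3  0.6  3.1] 27.49
-0.104 act -0.1043 F [-5.4  0.4  3.2] 27.74
-0.102 act -0.1031 F [-7.2  0.4  5.2] 27.99
-0.1 act -0.1028 F [-12.5  -0.   10.8] 28.24
-0.098 act -0.1026 F [-16.8  -0.3  15.1] 28.49
```

View pics/h1s.png

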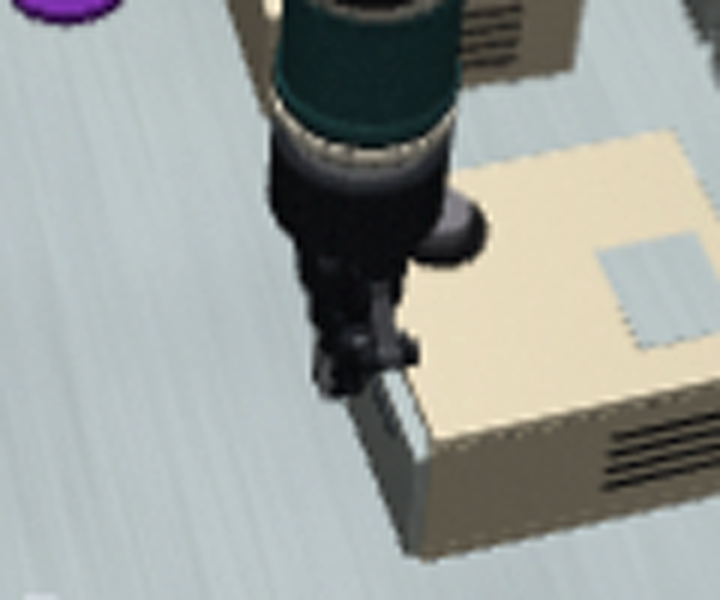

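```bash
python3 - <<'E'
from h import *
from station import *
f=lambda x,z=.118:[*unit(x),z]
move_l(f(-.125),vel=.03); print(current_force().round(1))
move_l(f(-.20),vel=.1); print(current_force().round(1))
move_l(f(-.21,.25),vel=.2)
goto([.4,.35,.3],down(np.pi/2)); print(current_t(),current_eef_pos().round(3),current_force().round(1))
im=snapshot("side"); crop(im,260,130,400,280,4,"e1s",1.2); cv2.imwrite("pics/e1sf.png",im[:,:,::-1])
im=snapshot("top"); crop(im,180,105,370,215,4,"e1t"); cv2.imwrite("pics/e1tf.png",im[:,:,::-1])
E
```

```text
[-0.3  0.7 -0. ]
[ 1.1 -0.6 -0.4]
33.05 [0.401 0.349 0.3  ] [ 0.2 -1.1 -0.1]
```

View pics/e1s.png

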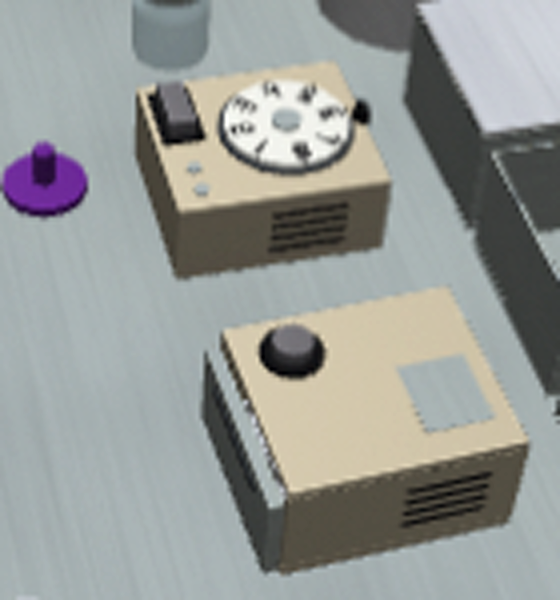

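View pics/e1t.png

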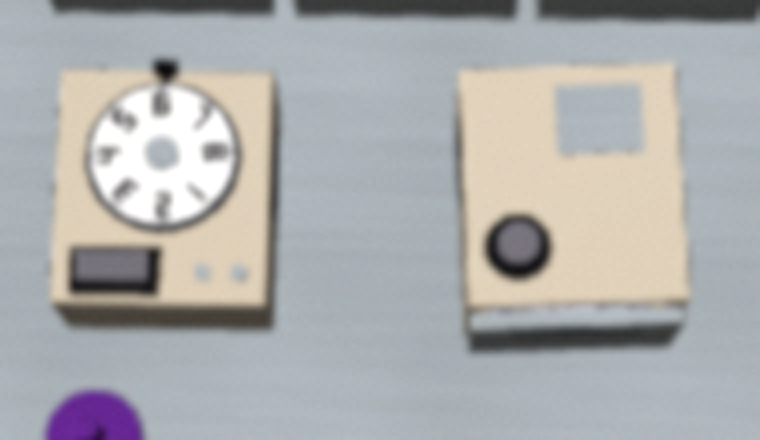

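View pics/e1tf.png

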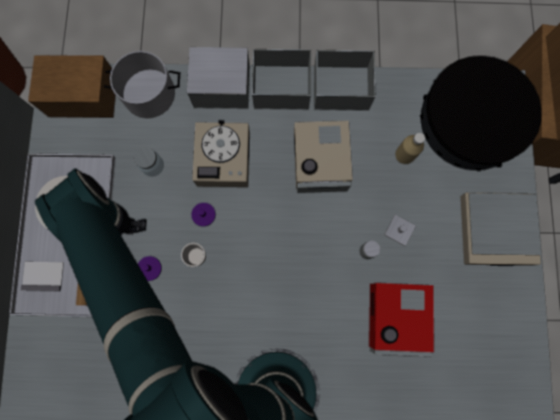

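Everything checks out. The drawer front sits against the box as it did at the start. The 6 is at (161,104), under the pointer at (165,70), and the bystanders haven't moved. Handing in.

```bash
python3 - <<'E'
from station import *
finish_job(); print(current_t())
E
```

```text
the job is handed in; nothing more can be done
the job is handed in; nothing more can be done
```

The press is set up and the job was handed in at about 33 s of the 72 s allowed; no verdict is reported.

- **Thickness selector:** I pressed the step key four times, taking the drum from 2 to 6. The last picture shows 6 at the pointer; by my pixel reading it is within about 2–3 mm at the rim (limit 6 mm). I never moved the arm onto the drum.
- **Die drawer:** I pressed the release button and the drawer came out. The silver round die, not the purple look-alikes, went in by its knob, and a picture before closing showed it flat, centred and knob up.
- **Closing:** I pushed the front in to its stop with about 17 N. When I backed off, the drawer stayed home, and the last pictures show its front where it was at the start.
- **Not seen directly:** The closed drawer hides the die, so its final position rests on the picture taken just before closing. I inferred the click from the force dropping during the push and the drawer not springing back.
- **Bystanders:** All stand where they were in the first picture, and the arm was clear of everything at hand-in.

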